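# Open the router's chip guard and hold the gate

## Robot

A 7-joint arm with a two-finger parallel gripper is mounted at the origin on the work surface. World frame = base frame: x ahead of the robot, y to its left, z up, the work surface at z = 0. Lengths are in m, angles in rad, forces in N, time in s.
With the tool pointing down it reaches from about 0.425 to 0.825 m from the base axis. Payload 3.6 kg.
Tool frame: the origin (TCP) lies between the finger pads; the fingertips stand 19 mm ahead of it and the grasp point (between the pads) is the TCP; z points along the fingers, y is the direction in which the jaws open and shut (so a half turn about z gives the same grasp; the last joint's range is limited). The gripper opens to 85 mm and grips with 20 to 120 N. Pads are 22 mm wide; open, the fingers measure 114 mm over their backs; the gripper's body (76 mm by 85 mm) begins 54 mm behind the grasp point. The pads swing forward as they close: fully open they stand 13 mm farther back than shut.
Start: joints at [1.131, 0.615, -0.013, 1.423, 0.008, 1.103, -0.04], TCP at [0.261, -0.595, 0.25] pointing down, gripper open.
Joint ranges: [-3.12, 3.12], [-0.3, 2.06], [-1.34, 1.32], [0.26, 2.42], [-1.36, 4.5], [0.01, 1.98], [-2.84, 2.84]. Speed limits (rad/s): [2.79, 2.79, 3.14, 3.14, 3.14, 3.14, 3.14].

## Interface

Orientations are given as a unit quaternion [x, y, z, w].
In Python, from station import arm gives the robot as it stands. Calls block until the motion is done:
- arm.movep(position, orientation): joint-space move of the TCP to a pose.
- arm.line_to(position, rotation=None, vel=0.15): straight line of the TCP; rotation=None keeps the orientation; vel is the mean speed in m/s.
- arm.move_j(angles): joint-space move.
- arm.gripper_to(opening, grip_force=None): opening from 0.0 (shut) to 1.0 (fully open); grip_force is the grip in N (None keeps the last); returns when the fingers have stopped.
- arm.sleep(seconds).
- arm.inverse_kinematics(position, orientation): joint angles nearest the present ones, or None.
- arm.state(): the state.
- arm.snapshot(name): name is "scene" or "side" or "wrist"; returns a dict with "img" (384x512x3 uint8, red, green, blue), "vfov" (degrees; the focal length in pixels is half the picture's height over the tangent of half this angle, whatever the lens; pixels are square), "cx", "cy" (the principal point, pixels), "rvec" (rotation vector, rad) and "tvec" (3), from world to camera coordinates, as OpenCV has them; the wrist camera has in their place "T_tool_cam" (4x4, takes a point from camera to tool coordinates, whose origin is the TCP and whose axes are the flange's). Camera axes: x right, y down, z forward; pixel columns grow to the right and rows downward; lengths in m; the calibration is good to about 2 mm. A picture is of the moment at which its call begins: read the wrist's pose just before it. There is no depth.
A pose or a line that the arm cannot do raises arm.IKError and nothing moves.
- arm.finish_job(): hands the job in, once; it reports no verdict.
Trained networks look in a picture, given as the dict that the camera call returned (one of the last four; its "shot" number tells which), for a name from the list of things; names that differ only in an ending like _2 or _b are one class to them, and where a whole thing is asked for, a point or a joint stands for the part that bears it (a point fixed in the world has none). Each returns a list of dicts, best first, with "score" (0 to 1); they miss things now and then, are a little off and sometimes report something else, mostly with a low value. They report only what shows in the picture. A call takes as long as a camera call.
- arm.boxes_of(picture, thing): "location" ([column, row] in pixels, amid what is visible of it).
- arm.silhouettes(picture, thing): "mask" (384x512 bool, what is visible of it) and "location" ([column, row] in pixels, amid what is visible of it).
- arm.landmark_of(picture, thing): "location" ([column, row] in pixels: a listed point, or the origin of a listed thing).
The state is a dict: "time": time; "joint_pos": joint angles; "qd": joint speeds; "effort": joint torques, N m; "tool_pos": TCP position; "eef_rot": TCP orientation; "wrist_force": force on the tool from outside, world axes, zero at the start; "ft_torque": the same for the moment, N m; "gripper_width": opening from 0.0 (shut) to 1.0 (fully open).
Only numpy, scipy, OpenCV 4.12 (cv2) and the standard library are available. Lean on these libraries where they do the work, as an engineer would, in place of code of your own. Each camera call takes 0.05 s, during which the arm holds its last target.

## Task

The bench router has finished its cut: open the clear gate of its chip guard and keep it open so that a colleague can reach the work. First squeeze the red catch on the fixed frame until it is fully drawn, then squeeze the blue catch on the gate and swing the gate out past its roller stop; the tabs are brittle plastic, so squeeze them gently (never 40 N or more), and leave the loose things on the bench where they are. Finish while still holding the gate wide open, about square to the front of the guard: it is sprung and swings back if you let it go.

Things in the scene. Friction and masses are not known exactly. Their poses are not given: they have to be found in the camera images.
- red_squeeze (a point): Midway between the two red tabs of the frame catch when squeezed shut, 32 mm above the rail, 15 mm below the tab tops. The catch is on the fixed frame beside the gate, on the side away from the hinge; pinch it from above along y. 25 mm is free outside each tab. Axes: x level, square to the shut gate, into the machine; y along the shut gate, towards its hinge; z up.
- red_catch (a joint): Travel of the sliding red tab and its bar, m: 0 shut (the bar locks the gate), 0.018 fully drawn (end stop); it starts between 0 and 0.003. It blocks the gate until about 0.013. It slides against about 3 N of drag and stays where it is left.
- red_fixed_tab: Upright red tab, 10 mm thick (y), 30 mm wide (x), 45 mm tall, the one farther from the gate; fixed. Its outer face is 19 mm from red_squeeze, on the -y side. Origin at the centre of its foot, 2 mm above the rail; axes as red_squeeze.
- red_slide_tab: The other red tab, same size, on the +y side: it slides along y. Outer face 37 mm from red_squeeze with the catch at 0, 19 mm fully squeezed: the pair is 56 mm over the outside at 0, 38 mm squeezed. Squeezing draws a steel bar that otherwise crosses in front of the gate's edge. Origin at the centre of its foot.
- blue_squeeze (a point): Midway between the two blue tabs of the gate catch when squeezed shut, 32 mm above the gate's top rail, 15 mm below the tab tops, 170 mm from the hinge axis; it moves with the gate. Pinch from above along y; 25 mm is free outside each tab. Axes: y along the gate, towards its hinge; x square to the gate (into the machine when shut); z up.
- blue_catch (a joint): Travel of the sliding blue tab and its bolt, m: 0 shut, 0.018 fully drawn (end stop). The bolt holds the gate until about 0.013. It is sprung (about 3.6 N shut, 7 N fully drawn) and shoots out again when released.
- blue_fixed_tab: Upright blue tab, 10 x 30 x 45 mm like the red ones, fixed on the gate at the +y (hinge) side of blue_squeeze, outer face 19 mm from it; origin at the centre of its foot, 2 mm above the rail; axes as blue_squeeze.
- blue_slide_tab: The sliding blue tab, same size, at the -y side: outer face 37 mm from blue_squeeze at rest, 19 mm fully squeezed. Squeezing draws the bolt out of the latch post. Origin at the centre of its foot.
- gate (a joint): Gate angle, rad: 0 shut, 1.57 square to the front, end stop 1.75. It opens outwards (to -x of gate_hinge), clockwise seen from above. A damped spring closes it: about 0.07 N m when shut, 0.4 N m when wide; let go from wide, it swings back until it rests on the roller stop near 1.0 rad.
- gate_hinge (a point): On the vertical hinge axis of the gate, at the height of the top of the rails (205 mm above the bench). Fixed; axes as red_squeeze. With the gate at angle q, a point of the gate at distance r from the hinge lies at r * (-sin q, -cos q) in these x, y axes.
- gate_leaf: The gate leaf: clear panel in a 25 mm square aluminium frame, 245 mm wide and 160 mm high, its top 205 mm above the bench; origin on the hinge axis, 18 mm above the bench; y along the leaf towards the hinge, x square to it (into the machine when shut).
- roller (a point): Top of the sprung brass roller of the gate stop, on the base board in front of the guard, 41 mm above the bench. A brass strike under the gate rides over it at about 0.82 to 0.98 rad of gate angle: a firm bump of about 6 to 8 N felt at the blue tabs.
- station: Router with chip guard, fixed: white board 470 x 430 x 18 mm, aluminium frame 205 mm high, router inside (up to 270 mm above the bench, at least 150 mm behind the gate). Origin under the shut gate's plane, 130 mm from the hinge axis; x into the machine, y towards the hinge. The gate sweeps a quarter circle of 250 mm in front.
- paint_tub: Bystander: open white tub, 84 mm across, 62 mm high, loose on the bench; origin at the centre of its underside.
- window_frame: Bystander: dark wooden model window lying flat, 90 x 110 x 14 mm, loose; origin at the centre of its underside.
- model_house: Bystander: small plaster house on a board, 130 x 110 x 93 mm, loose; origin at the centre of its underside.

How it is judged:
On the way, in this order (a step that is already met when the one before it is completed fails the run):
1. the red catch is squeezed between both its tabs and fully drawn, the gate still shut (value of joint red_catch above 0.015 m and contact force between the fingers and red_slide_tab above 0.5 N and contact force between the fingers and red_fixed_tab above 0.5 N and value of joint gate below 0.05 rad), for 0.1 s.
2. the blue catch is squeezed between both its tabs and drawn, the red one still drawn (value of joint blue_catch above 0.013 m and contact force between the fingers and blue_slide_tab above 0.5 N and contact force between the fingers and blue_fixed_tab above 0.5 N and value of joint red_catch above 0.012 m), for 0.1 s.
3. the gate has been swung past its roller stop (value of joint gate above 1.1 rad), for 0.1 s.
At the end, for the whole second after the job is handed in: The gate stands at least 1.4 rad (80 degrees) open, still (under 0.1 rad/s), and the gripper's fingers are holding it (on the leaf or its tabs, more than 0.5 N) through the last second (value of joint gate above 1.4 rad and velocity of joint gate between -0.1 and 0.1 rad/s and contact force between the fingers and gate_leaf above 0.5 N); the arm keeps its last pose, push and grip.
It fails at once if a plastic tab is pressed with 40 N or more (contact force between the fingers and red_slide_tab above 40 N or contact force between the fingers and red_fixed_tab above 40 N or contact force between the fingers and blue_slide_tab above 40 N or contact force between the fingers and blue_fixed_tab above 40 N).
It fails at once if a loose thing on the bench is moved more than 20 mm (distance of any of paint_tub, window_frame, model_house from where it was at the start of the episode above 0.02 m).
It also fails if it takes over 54 s, if anything falls off the work surface, if the arm or the gripper's body presses on something with over 40 N, if the wrist force passes 120 N, or if a joint passes its speed limit or range.

## Working session

There is one attempt and no reset: what is moved stays moved. The work goes in short steps, each a Python script; the robot and the scene stay as the last script left them, time stands still between calls to the robot, and variables do not carry over. Pictures are saved under pics/ and viewed, and the job is handed in when it is done.

```bash
ls; mkdir -p pics
cat > h.py <<'E'
import numpy as np, cv2
from station import arm
def save(p,name): cv2.imwrite('pics/'+name+'.png', cv2.cvtColor(p['img'],cv2.COLOR_RGB2BGR))
def cam(p):
    f=p['img'].shape[0]/2/np.tan(np.radians(p['vfov'])/2)
    R=cv2.Rodrigues(np.array(p['rvec'],float))[0]; t=np.array(p['tvec'],float).ravel()
    K=np.array([[f,0,p['cx']],[0,f,p['cy']],[0,0,1]]); return K,R,t
def proj(p,X):
    K,R,t=cam(p); c=K@(R@np.array(X,float)+t); return c[:2]/c[2]
E
python3 - <<'E'
from h import *
print(arm.state())
for n in ('scene','side','wrist'):
    p=arm.snapshot(n); save(p,n+'0'); print(n,{k:v for k,v in p.items() if k!='img'})
    for t in ('red_squeeze','blue_squeeze','gate_hinge','roller','red_fixed_tab','red_slide_tab','blue_fixed_tab','blue_slide_tab','station','gate_leaf','paint_tub','window_frame','model_house'):
        print(t,[(np.round(d['location'],1).tolist(),round(d['score'],2)) for d in arm.landmark_of(p,t)[:2]])
E
```

```text
pics
{'time': 0.0, 'joint_pos': array([ 1.13052864,  0.61593169, -0.01263548,  1.42491399,  0.00812796,
        1.1033908 , -0.04041029]), 'qd': array([ 4.54280411e-04,  1.71568666e-03, -9.28495410e-04,  4.65996468e-04,
        1.08500346e-03, -1.35138994e-05,  5.47101198e-04]), 'effort': array([-5.72193894e-04, -4.69217455e+01,  2.58923024e-01, -1.71035421e+01,
        9.93775466e-03,  9.65569750e-03,  1.13001371e-05]), 'tool_pos': array([ 0.26106265, -0.59448401,  0.24912494]), 'eef_rot': array([ 9.78666248e-01,  2.05452410e-01, -2.91668996e-04, -1.26336183e-03]), 'wrist_force': array([ 0.16578697, -0.10271006, -0.70188347]), 'ft_torque': array([ 0.02599922, -0.02442268,  0.00276302]), 'gripper_width': 0.9987824365465431}
scene {'vfov': 49.4848742752183, 'cx': 252.58031131229777, 'cy': 187.90697515211718, 'rvec': array([ 1.972452  ,  1.13373321, -0.5855576 ]), 'tvec': array([-0.38389535, -0.12392449,  1.40939064]), 'shot': 1}
red_squeeze [([148.1, 156.7], 0.81)]
blue_squeeze [([199.4, 194.0], 0.8)]
gate_hinge [([268.5, 234.1], 0.85)]
roller [([205.2, 199.6], 0.64)]
red_fixed_tab [(
[... 996 characters left out ...]
8.4, 317.1], 0.64)]
model_house [([125.8, 281.4], 0.81)]
wrist {'vfov': 59.46028189776944, 'cx': 258.4135962152407, 'cy': 188.9873970200935, 'T_tool_cam': array([[ 1.09044646e-03, -9.62676607e-01, -2.70652105e-01,
         6.79889453e-02],
       [ 9.99999401e-01,  1.07512526e-03,  2.04867686e-04,
         1.15726089e-04],
       [ 9.37635873e-05, -2.70652166e-01,  9.62677202e-01,
        -1.23535199e-01],
       [ 0.00000000e+00,  0.00000000e+00,  0.00000000e+00,
         1.00000000e+00]]), 'shot': 3}
red_squeeze []
blue_squeeze []
gate_hinge []
roller []
red_fixed_tab []
red_slide_tab []
blue_fixed_tab []
blue_slide_tab []
station []
gate_leaf []
paint_tub []
window_frame []
model_house []
```

View pics/scene0.png

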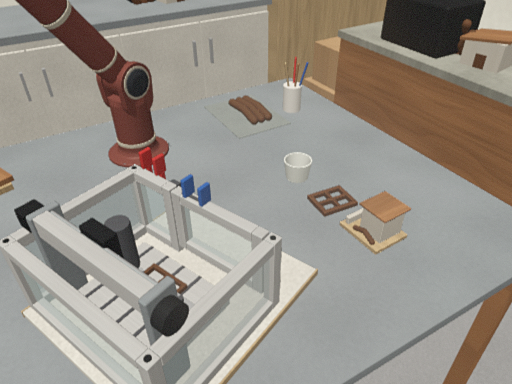

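View pics/side0.png

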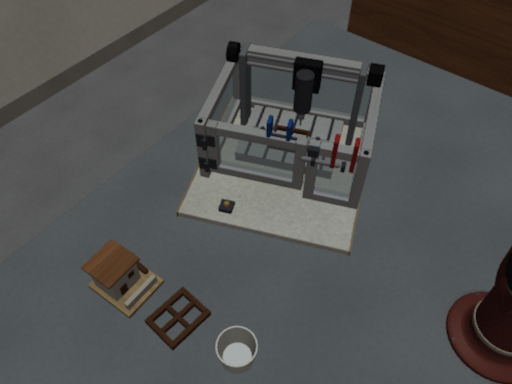

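```bash
cat > tri.py <<'E'
import numpy as np
S={'red_squeeze':((148.1,156.7),(352.7,143.5)),'blue_squeeze':((199.4,194),(272.6,121.9)),'gate_hinge':((268.5,234.1),(202.7,120.4)),
'station':((216.4,277.2),(256.5,191.7)),'tub':((298.3,174),(238.4,357.9)),'win':((330,202.1),(178.4,317.1)),'house':((370.4,233.9),(125.8,281.4)),'roller':((205.2,199.6),(225.4,199.6))}
from scipy.optimize import least_squares
import cv2
C={'scene':(49.4848742752183,252.58,187.907,[1.972452,1.13373321,-0.5855576],[-0.38389535,-0.12392449,1.40939064]),
'side':(43.364267453732715,250.979,192.8717,[0.90586659,-2.61163413,0.93463535],[0.51338207,0.30087995,1.01571718])}
def pr(n,X):
    v,cx,cy,r,t=C[n];f=192/np.tan(np.radians(v)/2)
    c=cv2.Rodrigues(np.array(r))[0]@np.asarray(X,float)+np.array(t);return np.array([cx+f*c[0]/c[2],cy+f*c[1]/c[2]])
if __name__=='__main__':
  for k,(a,b) in S.items():
    r=least_squares(lambda X:np.r_[pr('scene',X)-a,pr('side',X)-b],[.5,0,.1]);print(k,r.x.round(4),r.fun.round(1))
E
python3 tri.py
```

```text
red_squeeze [ 0.4356 -0.0751  0.2402] [-0.7 -0.4 -0.6  0.4]
blue_squeeze [ 0.6154 -0.0295  0.2348] [-0.3 -0.1 -0.3  0.1]
gate_hinge [0.7624 0.0429 0.2096] [ 0.5  0.1  0.6 -0.2]
station [ 0.6343 -0.011  -0.0047] [ 2.7  0.7  3.  -1. ]
tub [0.3934 0.374  0.0079] [-1.3 -0.2 -0.8  0.2]
win [0.5507 0.3811 0.002 ] [ 1.   0.   0.8 -0.1]
house [ 7.051e-01  3.910e-01 -3.000e-04] [ 1.4 -0.1  1.3 -0. ]
roller [0.5762 0.0752 0.1278] [ 32.9   8.1  31.8 -11.1]
```

The scene view shows red tabs near (150,160), blue tabs at (187,187)/(204,194) and the hinge at about (268,234). The side view shows blue tabs at (270,126)/(290,130), red tabs at (336,150)/(354,155) and the roller at (227,206). Next I check reach, then take a close wrist view.

```bash
cat >> h.py <<'E'
def quat(yaw):  # tool down, tool y at angle yaw (deg) -> tool x at yaw+90
    a=np.radians(yaw+90)/2; return np.array([np.cos(a),np.sin(a),0,0])
def wproj_setup(p,s):
    from scipy.spatial.transform import Rotation as Ro
    T=np.eye(4);T[:3,:3]=Ro.from_quat(s['eef_rot']).as_matrix();T[:3,3]=s['tool_pos']
    return T@p['T_tool_cam']
E
python3 - <<'E'
from h import *
th=22; H=np.array([.762,.043])
for off in (0,180):
  print(off)
  print('view',arm.inverse_kinematics([.53,-.05,.46],quat(th+off)))
  print('red',arm.inverse_kinematics([.436,-.075,.237],quat(th+off)))
  for q in (0,.3,.6,.9,1.2,1.5,1.6):
    a=np.radians(th)-q
    P=H-.17*np.array([np.cos(a),np.sin(a)])
    r=arm.inverse_kinematics([*P,.237],quat(np.degrees(a)+off)); print(q,P.round(3),None if r is None else np.round(r,2))
E
```

```text
0
view [ 0.45935048  0.34443853 -0.61668957  1.35393041  0.19699089  1.50426282
  0.24162446]
red [ 0.51090387  0.35252959 -0.5201042   1.99871109  0.23100277  0.84723808
  0.24722002]
0 [ 0.604 -0.021] [ 0.31  0.6  -0.52  1.57  0.33  1.06  0.08]
0.3 [0.593 0.029] [ 0.2   0.57 -0.47  1.6   0.29  1.03 -0.27]
0.6 [0.596 0.079] [ 0.07  0.58 -0.4   1.58  0.25  1.03 -0.61]
0.9 [0.614 0.127] [-0.03  0.61 -0.36  1.51  0.23  1.07 -0.96]
1.2 [0.646 0.167] [-0.11  0.67 -0.32  1.38  0.22  1.12 -1.28]
1.5 [0.687 0.196] [-0.18  0.75 -0.26  1.21  0.19  1.2  -1.56]
1.6 [0.703 0.202] [-0.2   0.78 -0.23  1.15  0.17  1.23 -1.64]
180
view [-2.29026281e-03  2.97350116e-01  8.06986594e-02  1.36842566e+00
 -2.37251039e-02  1.47675510e+00 -2.68051055e+00]
red [-0.06889332  0.3209117   0.25041271  2.01499623 -0.10732096  0.81792891
 -2.51486578]
0 [ 0.604 -0.021] [-0.18  0.57  0.3   1.59 -0.19  1.01 -2.59]
0.3 [0.593 0.029] [-0.69  0.78  1.13  1.63 -0.75  1.22 -2.45]
0.6 [0.596 0.079] [ 0.44  0.8  -1.15  1.57  0.75  1.27  2.09]
0.9 [0.614 0.127] [ 0.34  0.84 -1.15  1.49  0.78  1.32  1.74]
1.2 [0.646 0.167] [ 0.24  0.9  -1.15  1.37  0.81  1.38  1.42]
1.5 [0.687 0.196] [ 0.16  0.96 -1.15  1.2   0.85  1.47  1.16]
1.6 [0.703 0.202] [ 0.06  0.89 -0.88  1.14  0.66  1.38  1.19]
```

Run:
```python
from h import *
arm.line_to([.261,-.594,.45],vel=.25)
print(arm.state()['time'])
arm.movep([.53,-.05,.46],quat(22))
s=arm.state(); print(s['time'],s['tool_pos'],s['eef_rot'],s['wrist_force'])
p=arm.snapshot('wrist'); save(p,'w1')
T=wproj_setup(p,s); np.save('T1.npy',T)
for t in ('red_squeeze','blue_squeeze','gate_hinge','roller','red_fixed_tab','red_slide_tab','blue_fixed_tab','blue_slide_tab'):
    print(t,[(np.round(d['location'],1).tolist(),round(d['score'],2)) for d in arm.landmark_of(p,t)[:2]])
f=192/np.tan(np.radians(p['vfov'])/2);print(f,p['cx'],p['cy'])
```

```text
3.05
5.225 [ 0.53013847 -0.05178932  0.45971071] [ 5.60579179e-01  8.28100727e-01 -4.11269531e-04  1.04345848e-05] [ 0.02423206 -0.74465925 -0.57534555]
red_squeeze [([165.9, 144.5], 0.61)]
blue_squeeze [([330.2, 164.4], 0.75)]
gate_hinge [([477.2, 156.7], 0.6)]
roller [([370.5, 76.0], 0.97)]
red_fixed_tab [([159.7, 142.2], 0.7)]
red_slide_tab [([202.5, 147.3], 0.79)]
blue_fixed_tab [([334.8, 161.4], 0.62)]
blue_slide_tab [([298.2, 158.2], 0.82)]
336.20075912292737 258.4135962152407 188.9873970200935
```

View pics/w1.png

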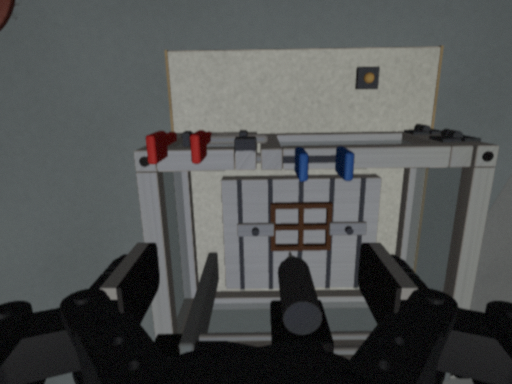

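Run:
```python
import cv2
i=cv2.imread('pics/w1.png'); cv2.imwrite('pics/w1c.png',cv2.resize(i[120:190,130:380],None,fx=3.2,fy=3.2,interpolation=cv2.INTER_CUBIC))
i=cv2.imread('pics/side0.png'); cv2.imwrite('pics/s0c.png',cv2.resize(i[90:190,190:390],None,fx=4,fy=4,interpolation=cv2.INTER_CUBIC))
```

```text
(no output)
```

View pics/w1c.png

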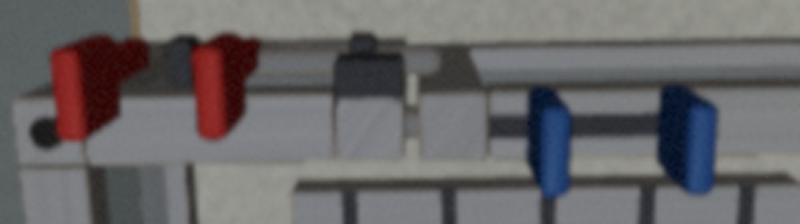

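View pics/s0c.png

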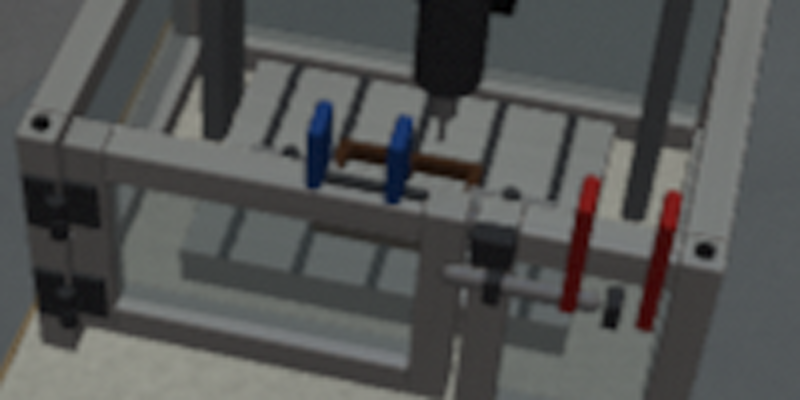

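Run:
```python
import numpy as np, cv2
T=np.load('T1.npy');f,cx,cy=336.2,258.41,188.99
def back(u,v,z):
    d=T[:3,:3]@np.array([(u-cx)/f,(v-cy)/f,1]);c=T[:3,3];return (c+d*(z-c[2])/d[2])
P={'rf':(151.9,149.1),'rs':(196.6,148.6),'bs':(303.8,165.9),'bf':(349.1,166.3)}
W={k:back(*v,.252) for k,v in P.items()}
H=back(477.2,156.7,.205);W['hinge']=H; W['hinge_post']=back(487,156,.205); W['redpost']=back(145,161,.205)
W['rsq']=back(165.9,144.5,.237);W['bsq']=back(330.2,164.4,.237);W['roller']=back(370.5,76,.041)
th=np.radians(22)
for k,v in W.items():print(k,v.round(4))
for a,b in (('rf','rs'),('bs','bf'),('bsq','hinge'),('rsq','bsq'),('redpost','hinge_post'),('rf','bf')):
    d=W[b]-W[a];print(a,b,np.degrees(np.arctan2(d[1],d[0])).round(2),np.hypot(*d[:2]).round(4))
from tri import pr
for k in W: print(k,'side',pr('side',W[k]).round(1),'scene',pr('scene',W[k]).round(1))
```

```text
rf [ 0.4256 -0.0762  0.252 ]
rs [ 0.4665 -0.0593  0.252 ]
bs [ 0.5721 -0.0357  0.252 ]
bf [ 0.6145 -0.0191  0.252 ]
hinge [0.7605 0.0408 0.205 ]
hinge_post [0.7704 0.0457 0.205 ]
redpost [ 0.4111 -0.1048  0.205 ]
rsq [ 0.434  -0.0703  0.237 ]
bsq [ 0.6002 -0.0261  0.237 ]
roller [0.6531 0.1004 0.041 ]
rf rs 22.52 0.0443
bs bf 21.36 0.0455
bsq hinge 22.66 0.1737
rsq bsq 14.9 0.172
redpost hinge_post 22.72 0.3895
rf bf 16.83 0.1974
rf side [357.3 141.7] scene [144.6 149.9]
rs side [336.6 137.8] scene [158.1 156.3]
bs side [290. 123.] scene [186.9 177. ]
bf side [270.1 118.9] scene [203.  185.1]
hinge side [204.6 121.6] scene [267.4 235.8]
hinge_post side [200.1 120.9] scene [272.5 238.1]
redpost side [366.  152.6] scene [134. 168.]
rsq side [351.3 146.6] scene [149.5 156.6]
bsq side [276.9 125. ] scene [197.5 188.5]
roller side [226.1 202.5] scene [264.6 251.2]
```

```bash
cat >> h.py <<'E'
TH=22.5; U=np.array([np.cos(np.radians(TH)),np.sin(np.radians(TH)),0]); Hg=np.array([.760,.041,0])
RED=np.array([.439,-.072,0]); BLUE=Hg-.17*U+0*U
Z=np.array([0,0,1.])
def st(m=''):
    s=arm.state(); R=0
    print(m,'t%.2f'%s['time'],'p',s['tool_pos'].round(4),'F',s['wrist_force'].round(2),'Fu %.2f'%(s['wrist_force']@U),'T',s['ft_torque'].round(2),'w %.4f'%s['gripper_width']); return s
E
python3 - <<'E'
from h import *
arm.gripper_to(.85,20); st()
P=RED+.008*U
arm.movep(P+.33*Z,quat(TH)); st('above')
arm.line_to(P+.275*Z,vel=.15); st()
p=arm.snapshot('side'); save(p,'s2'); p=arm.snapshot('wrist'); save(p,'w2')
E
python3 - <<'E'
import cv2,numpy as np
a=cv2.imread('pics/s2.png')[60:200,200:400];b=cv2.imread('pics/w2.png')
a=cv2.resize(a,None,fx=2.7,fy=2.7);b=cv2.resize(b,None,fx=.5,fy=.5)
c=np.zeros((378,800,3),np.uint8);c[:,:540]=a;c[:192,540:796]=b;cv2.imwrite('pics/c2.png',c)
E
```

```text
t5.97 p [ 0.53 -0.05  0.46] F [-0.09  0.48  0.1 ] Fu 0.10 T [ 0.06 -0.05  0.02] w 0.8478
above t6.63 p [ 0.4479 -0.0688  0.3312] F [ 1.26 -0.29 -0.67] Fu 1.05 T [ 0.04 -0.02 -0.  ] w 0.8491
 t7.15 p [ 0.448  -0.0685  0.2761] F [-0.11  0.54  0.34] Fu 0.10 T [ 0.03  0.02 -0.01] w 0.8524
```

View pics/c2.png

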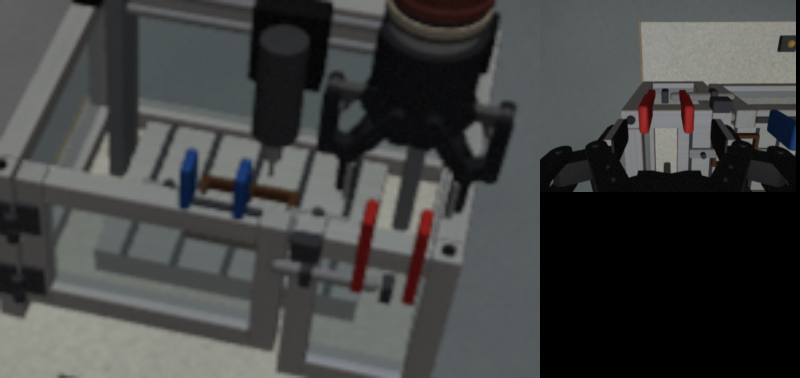

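View pics/w2.png

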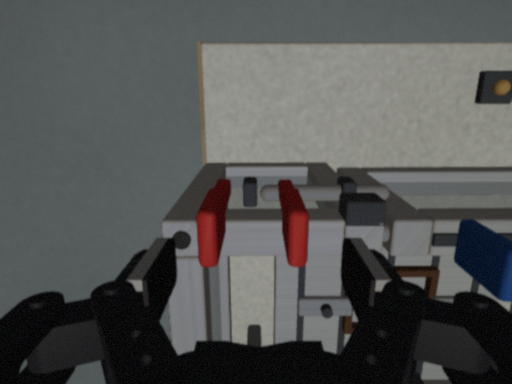

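Run:
```python
import cv2
i=cv2.imread('pics/w2.png'); cv2.imwrite('pics/w2c.png',cv2.resize(i[160:300,150:350],None,fx=4,fy=4,interpolation=cv2.INTER_CUBIC))
```

```text
(no output)
```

View pics/w2c.png

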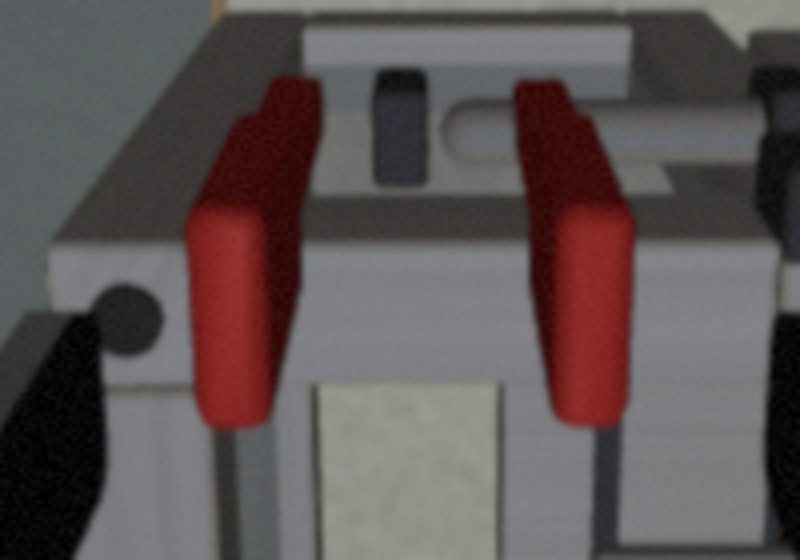

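Run:
```python
from h import *
from scipy.spatial.transform import Rotation as Ro
s=st(); 
p=arm.snapshot('wrist'); T=wproj_setup(p,s); f=192/np.tan(np.radians(p['vfov'])/2)
R=Ro.from_quat(s['eef_rot'])
def back(u,v,z):
    d=T[:3,:3]@np.array([(u-p['cx'])/f,(v-p['cy'])/f,1]);c=T[:3,3];return (c+d*(z-c[2])/d[2])
W=[back(207.5,239.3,.252),back(298.3,239.3,.252),back(207.5,211,.252),back(207.5,267,.252)]
for w in W: print(w.round(4),'tool',(R.inv().apply(w-s['tool_pos'])).round(4))
d=W[1]-W[0];print(np.degrees(np.arctan2(d[1],d[0])),np.hypot(*d[:2]))
```

```text
t7.25 p [ 0.448  -0.0687  0.2765] F [-0.02 -0.32  0.39] Fu -0.14 T [-0.02 -0.04  0.01] w 0.8508
[ 0.4244 -0.0764  0.252 ] tool [ 0.0019 -0.0248  0.0244]
[ 0.4644 -0.0598  0.252 ] tool [0.0019 0.0185 0.0245]
[ 0.4194 -0.063   0.252 ] tool [ 0.0162 -0.0243  0.0244]
[ 0.4295 -0.0902  0.252 ] tool [-0.0128 -0.0254  0.0244]
22.48955649819769 0.043343115873287416
```

```bash
sed -i 's/^RED=.*;/RED=np.array([.4373,-.0710,0]);/' h.py
cat >> h.py <<'E'
def goto(P,yaw,vel=.1,it=2,**k):
    P=np.array(P,float); c=P.copy()
    for i in range(it):
        arm.line_to(c,quat(yaw),vel=vel)
        e=P-arm.state()['tool_pos']
        if np.abs(e).max()<6e-4: break
        c=c+np.clip(e,-.004,.004); vel=.03
    return c
E
python3 - <<'E'
from h import *
arm.gripper_to(.94,20)
goto(RED+.275*Z,TH,it=3); st('above')
c=goto(RED+.240*Z,TH,.08,it=3); st('down')
np.save('c.npy',c)
p=arm.snapshot('wrist'); save(p,'w3')
E
```

```text
above t7.80 p [ 0.4369 -0.0712  0.2751] F [-0.35  0.06  0.04] Fu -0.30 T [-0.   -0.06 -0.05] w 0.9393
down t8.39 p [ 0.4376 -0.0709  0.2401] F [-0.12 -0.77  0.31] Fu -0.40 T [ 0.05  0.   -0.03] w 0.9375
```

View pics/w3.png

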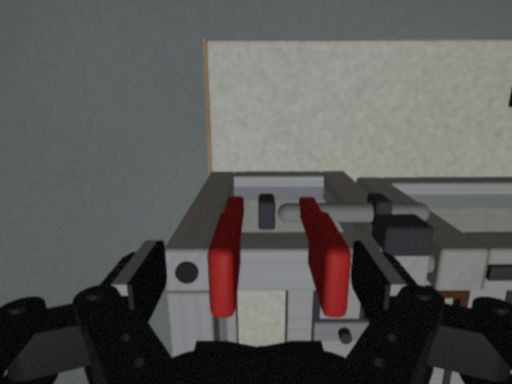

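Both red tabs sit between the fingers, at (225,270) and (327,265), with the sliding tab nearest the right finger. I'll close gently.

Run:
```python
from h import *
for w in (.65,.5,.42):
    arm.gripper_to(w,20); st(w)
p=arm.snapshot('wrist'); save(p,'w4')
```

```text
0.65 t8.81 p [ 0.4389 -0.0707  0.2409] F [2.95 0.76 2.59] Fu 3.01 T [ 0.22 -0.67 -0.03] w 0.6480
0.5 t9.09 p [ 0.4374 -0.071   0.2401] F [2.52 0.2  1.88] Fu 2.41 T [ 0.23 -0.65  0.02] w 0.5029
0.42 t9.31 p [ 0.437  -0.0712  0.2402] F [0.61 0.26 4.81] Fu 0.66 T [ 0.31 -0.57  0.13] w 0.4287
```

View pics/w4.png

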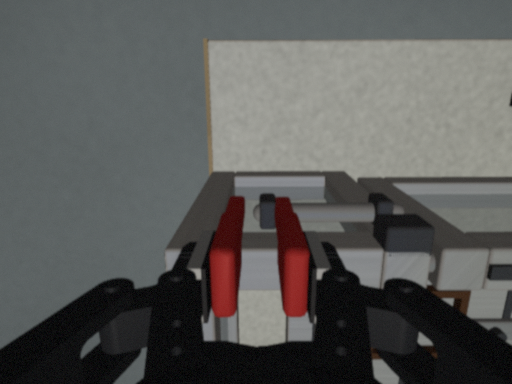

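Run:
```python
from h import *
for w in (.38,.3):
    arm.gripper_to(w,20); arm.sleep(.15); st(w)
p=arm.snapshot('wrist'); save(p,'w5')
```

```text
0.38 t9.72 p [ 0.437  -0.0711  0.2402] F [ 0.99 -0.28  5.32] Fu 0.80 T [ 0.31 -0.59  0.14] w 0.4294
0.3 t10.09 p [ 0.437  -0.0712  0.2402] F [-0.02  0.27  5.41] Fu 0.08 T [ 0.28 -0.49  0.09] w 0.4296
```

View pics/w5.png

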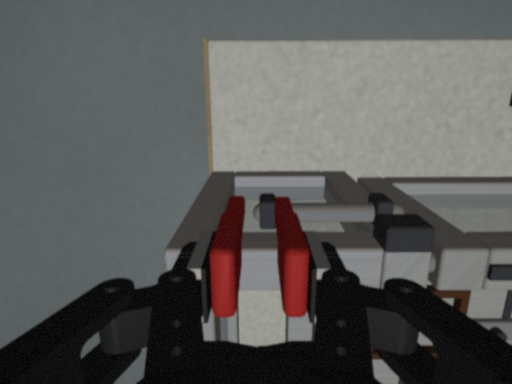

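The fingers stall at 0.43 with net lateral force near 0, so both tabs are pressed and the catch is at its end stop. Now I release, lift and go above the blue catch.

Run:
```python
from h import *
arm.gripper_to(.62,20); st()
p0=arm.state()['tool_pos']
arm.line_to(p0+.06*Z,quat(TH),vel=.1); st()
arm.gripper_to(.94,20)
arm.line_to(BLUE+.30*Z,quat(TH),vel=.2)
goto(BLUE+.275*Z,TH,it=3); s=st('blue above')
p=arm.snapshot('wrist'); save(p,'w6'); np.save('T6.npy',wproj_setup(p,s)); np.savez('s6',p=s['tool_pos'],q=s['eef_rot'])
i=p['img'][:,:,::-1]; cv2.imwrite('pics/w6c.png',cv2.resize(i[180:320,150:350],None,fx=4,fy=4,interpolation=cv2.INTER_CUBIC))
```

```text
t10.44 p [ 0.4358 -0.0714  0.2392] F [-0.27  0.44  0.55] Fu -0.08 T [ 0.03 -0.07 -0.  ] w 0.6195
 t11.18 p [ 0.4353 -0.0715  0.2987] F [-0.32 -0.88  0.21] Fu -0.63 T [-0.03  0.02 -0.03] w 0.6202
blue above t12.99 p [ 0.6024 -0.0245  0.275 ] F [0.07 0.63 0.15] Fu 0.31 T [0.01 0.01 0.01] w 0.9385
```

View pics/w6.png

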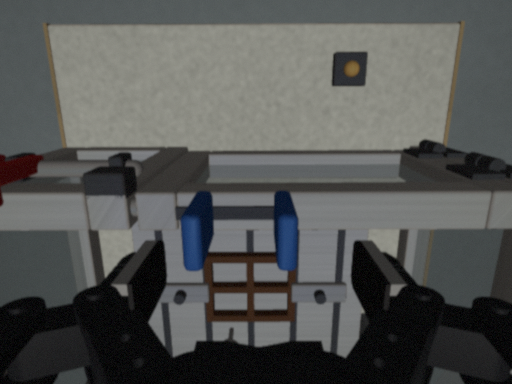

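View pics/w6c.png

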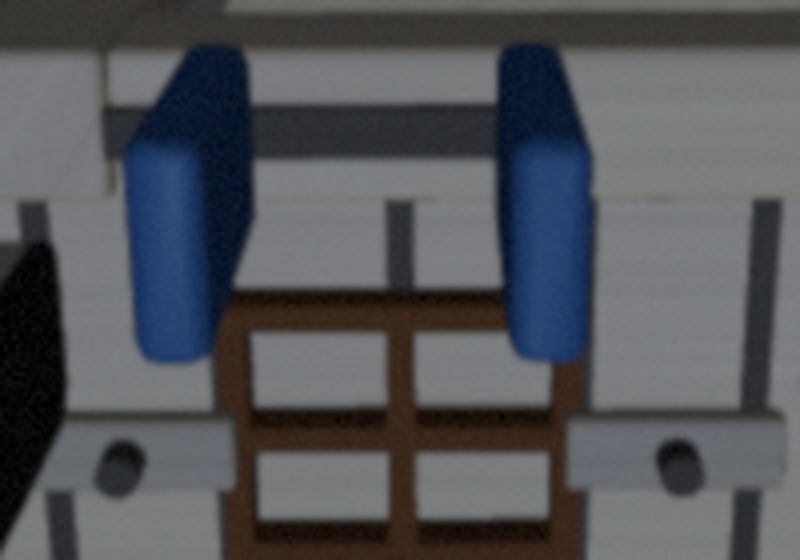

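The picture shows the red bar drawn clear, with the blue tab tops at about (192,243) and (287,243). I'll compute positions in tool coordinates.

Run:
```python
from h import *
from scipy.spatial.transform import Rotation as Ro
T=np.load('T6.npy');s=np.load('s6.npz');R=Ro.from_quat(s['q']);f,cx,cy=336.2,258.41,188.99
for u,v in ((192.5,243),(287.3,242.5)):
    d=T[:3,:3]@np.array([(u-cx)/f,(v-cy)/f,1]);c=T[:3,3];w=c+d*(.252-c[2])/d[2]
    print(w.round(4),R.inv().apply(w-s['p']).round(4), (w-Hg)@U)
```

```text
[ 0.5728 -0.0361  0.252 ] [ 0.0006 -0.0318  0.023 ] -0.20246773570723614
[ 0.6142 -0.0186  0.252 ] [0.0009 0.0132 0.023 ] -0.15750973068477045
```

Run:
```python
from h import *
c=goto(BLUE+.240*Z,TH,.08,it=3); st('down'); np.save('cb.npy',c)
for w in (.65,.5,.43,.3):
    arm.gripper_to(w,20); st(w)
arm.gripper_to(.3,24);arm.sleep(.15); st('24')
p=arm.snapshot('wrist'); save(p,'w7')
```

```text
down t13.62 p [ 0.6031 -0.0239  0.2401] F [0.47 0.46 0.3 ] Fu 0.61 T [-0.01 -0.01  0.01] w 0.9439
0.65 t13.99 p [ 0.6014 -0.0251  0.2405] F [-4.66 -1.5   2.94] Fu -4.88 T [-0.41  1.06  0.05] w 0.6506
0.5 t14.28 p [ 0.6009 -0.0254  0.2405] F [-5.35 -2.62  4.25] Fu -5.95 T [-0.48  1.29  0.01] w 0.5016
0.43 t14.50 p [ 0.6026 -0.0245  0.241 ] F [-3.64 -1.76  6.26] Fu -4.03 T [-0.47  1.13  0.09] w 0.4351
0.3 t14.72 p [ 0.6026 -0.0245  0.241 ] F [-4.62 -1.46  6.04] Fu -4.82 T [-0.46  1.12  0.04] w 0.4326
24 t15.08 p [ 0.6026 -0.0245  0.241 ] F [-2.37 -1.24  6.51] Fu -2.67 T [-0.5   1.18  0.04] w 0.4299
```

View pics/w7.png

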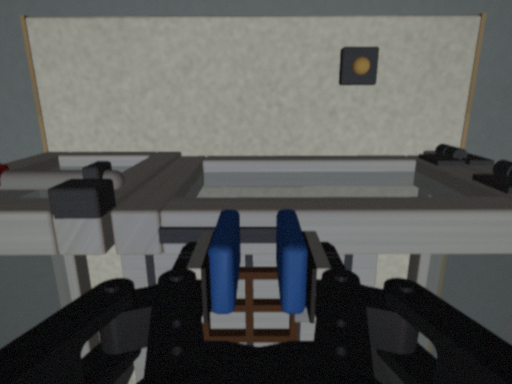

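The blue catch is squeezed shut: width 0.43, the same as the drawn red pair. Now I swing along the arc, checking forces at each step.

```bash
cat >> h.py <<'E'
def gpose(q,r=.17,z=.2405):
    a=np.radians(TH)-q; u=np.array([np.cos(a),np.sin(a),0])
    return Hg-r*u+z*Z, np.degrees(a), u, np.array([-np.sin(a),np.cos(a),0])  # last: outward(opening) dir?
E
python3 - <<'E'
from h import *
for q in (.05,.1,.2,.3):
    P,y,u,n=gpose(q)
    arm.line_to(P,quat(y),vel=.06); s=arm.state();F=s['wrist_force']
    print(q,s['time'],s['tool_pos'].round(4),'err',(s['tool_pos']-P).round(4),'rad %.1f tan %.1f z %.1f'%(F@u,F@n,F[2]),'w %.3f'%s['gripper_width'])
    if abs(F@u)>12: break
p=arm.snapshot('wrist'); save(p,'w8');p=arm.snapshot('side'); save(p,'s8')
E
```

```text
0.05 15.425 [ 0.5997 -0.0169  0.2411] err [-0.0002 -0.0008  0.0006] rad -3.0 tan -0.7 z 6.2 w 0.431
0.1 15.7167 [ 0.597  -0.0089  0.241 ] err [-0.0002 -0.0008  0.0005] rad -3.8 tan 0.1 z 5.3 w 0.429
0.2 16.15 [0.5928 0.0078 0.241 ] err [-0.0003 -0.0007  0.0005] rad -3.9 tan -0.3 z 7.0 w 0.430
0.3 16.5833 [0.5903 0.0247 0.2411] err [-0.0004 -0.0006  0.0006] rad -5.7 tan -1.2 z 6.0 w 0.431
```

View pics/w8.png

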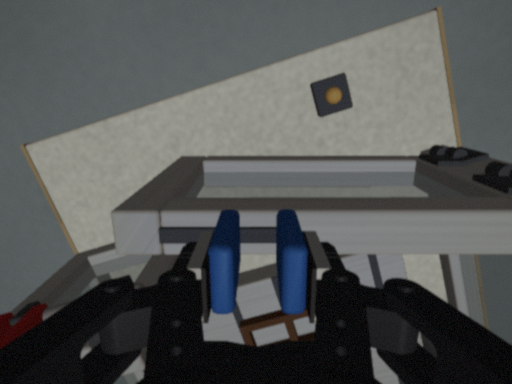

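View pics/s8.png

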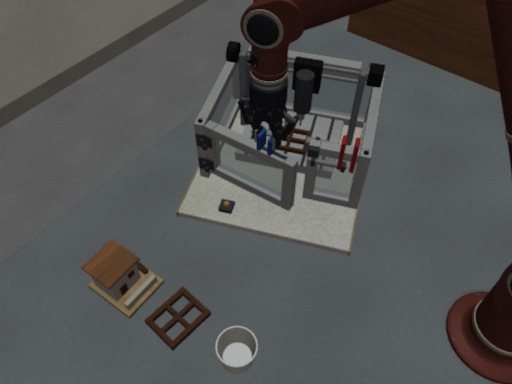

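The gate is open 0.3 rad and the tabs are still held at (225,260)/(290,260). I continue through the roller with adaptive radius.

Run:
```python
from h import *
r=.1703
arm.gripper_to(.3,28)
for q in (.4,.5,.6,.7,.76,.82,.88,.94,1.0,1.06,1.12,1.2):
    P,y,u,n=gpose(q,r)
    arm.line_to(P,quat(y),vel=.07); s=arm.state();F=s['wrist_force']
    d=s['tool_pos']-Hg; qa=np.radians(TH)-np.arctan2(-d[1],-d[0])
    print(q,'t%.2f qTCP %.3f'%(s['time'],qa),'rad %.1f tan %.1f z %.1f'%(F@u,F@n,F[2]),'w %.3f r %.4f'%(s['gripper_width'],r))
    if abs(F@u)>14: print('STOP');break
    if abs(F@u)>5: r-=np.sign(F@u)*.0004
p=arm.snapshot('wrist'); save(p,'w9');p=arm.snapshot('side'); save(p,'s9')
```

```text
0.4 t17.29 qTCP 0.396 rad -3.7 tan -1.5 z 6.4 w 0.432 r 0.1703
0.5 t17.68 qTCP 0.496 rad -3.8 tan -2.3 z 6.9 w 0.432 r 0.1703
0.6 t18.07 qTCP 0.597 rad -4.4 tan -2.1 z 7.9 w 0.430 r 0.1703
0.7 t18.47 qTCP 0.697 rad -3.4 tan -2.2 z 7.6 w 0.428 r 0.1703
0.76 t18.77 qTCP 0.757 rad -3.7 tan -2.9 z 7.9 w 0.434 r 0.1703
0.82 t19.07 qTCP 0.816 rad -3.2 tan -3.5 z 8.0 w 0.428 r 0.1703
0.88 t19.37 qTCP 0.885 rad -1.8 tan -0.6 z 6.2 w 0.428 r 0.1703
0.94 t19.67 qTCP 0.963 rad 0.0 tan 7.4 z 1.9 w 0.430 r 0.1703
1.0 t19.97 qTCP 0.997 rad -3.3 tan -2.3 z 7.1 w 0.427 r 0.1703
1.06 t20.27 qTCP 1.057 rad -2.4 tan -3.2 z 6.9 w 0.433 r 0.1703
1.12 t20.57 qTCP 1.117 rad -1.8 tan -3.7 z 7.2 w 0.425 r 0.1703
1.2 t20.91 qTCP 1.198 rad -2.9 tan -3.5 z 6.9 w 0.433 r 0.1703
```

View pics/w9.png

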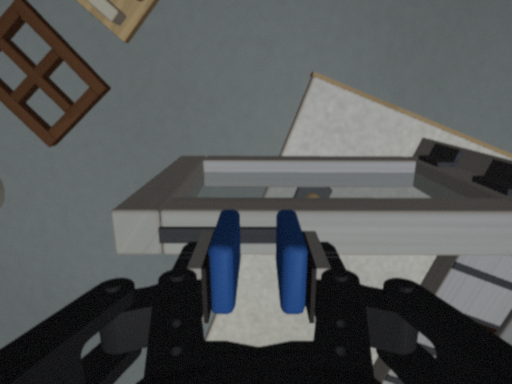

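View pics/s9.png

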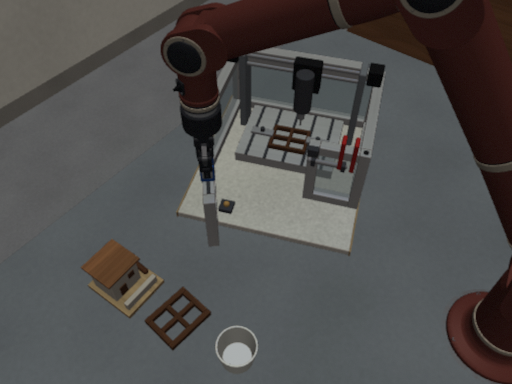

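The roller is passed at 1.2 rad, with the gate still held by its tabs. On to 1.56.

Run:
```python
from h import *
r=.1703
for q in (1.3,1.4,1.5,1.56):
    P,y,u,n=gpose(q,r)
    arm.line_to(P,quat(y),vel=.06); s=arm.state();F=s['wrist_force']
    d=s['tool_pos']-Hg; qa=np.radians(TH)-np.arctan2(-d[1],-d[0])
    print(q,'t%.2f qTCP %.3f'%(s['time'],qa),'rad %.1f tan %.1f z %.1f'%(F@u,F@n,F[2]),'w %.3f'%s['gripper_width'])
    if abs(F@u)>14: print('STOP');break
arm.sleep(.5); st()
p=arm.snapshot('wrist'); save(p,'w10')
for n in ('side','scene'): p=arm.snapshot(n); save(p,n+'10'); [print(n,t,[np.round(d['location'],1).tolist() for d in arm.landmark_of(p,t)[:1]]) for t in ('paint_tub','window_frame','model_house')]
```

```text
1.3 t21.44 qTCP 1.298 rad -2.2 tan -3.6 z 6.2 w 0.429
1.4 t21.88 qTCP 1.398 rad -1.1 tan -4.0 z 6.8 w 0.428
1.5 t22.31 qTCP 1.498 rad -1.2 tan -4.3 z 6.8 w 0.425
1.56 t22.62 qTCP 1.559 rad -0.8 tan -4.4 z 5.8 w 0.426
 t23.12 p [0.693  0.1971 0.2412] F [-4.36 -0.73  6.25] Fu -4.31 T [ 0.41  1.03 -0.38] w 0.4294
side paint_tub [[239.0, 358.7]]
side window_frame [[178.2, 317.5]]
side model_house [[126.5, 282.9]]
scene paint_tub [[299.2, 173.4]]
scene window_frame [[330.1, 202.3]]
scene model_house [[371.0, 231.2]]
```

View pics/w10.png

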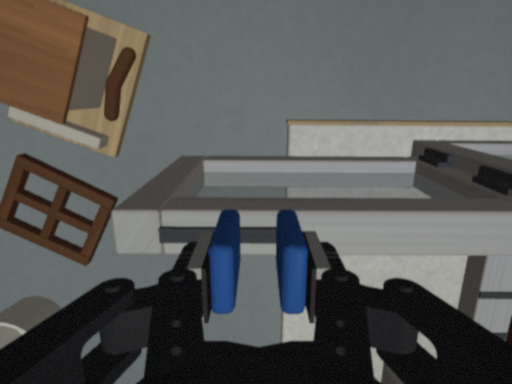

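View pics/side10.png

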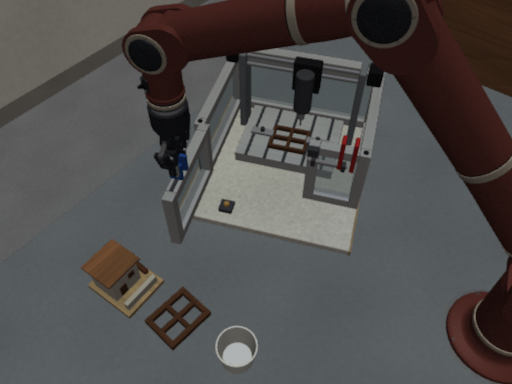

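Run:
```python
from h import *
st(); print(arm.finish_job()); st()
```

```text
t23.57 p [0.693  0.1971 0.2412] F [-4.52 -1.82  6.45] Fu -4.87 T [ 0.47  1.01 -0.38] w 0.4279
the job is handed in; nothing more can be done
None
the job is handed in; nothing more can be done
```

The gate is open about square to the front and I handed the job in at about 23.6 s with the gripper still holding it by the blue tabs. No verdict is reported.

- **Red catch:** I squeezed it fully at 20 N. The fingers stalled at width 0.43 with about 0 N net sideways, and the pictures showed the bar drawn clear.
- **Blue catch and swing:** I squeezed it to the same width at 20–28 N and swung the gate along its arc. The roller bump showed at about 0.9 rad, peaking at 7.4 N at the wrist.
- **Last checks:** The tool stood at about 1.56 rad on the arc. The tabs were still held at width 0.43, with the gate spring pushing back at about 4.4 N. The camera showed the gate square, and all three loose things within about 3 px of their starting positions.
- **Not measured directly:** Finger contact forces were not read; I judged them from wrist force and finger width. While I closed on the blue catch, the net sideways force stayed at 3–5 N because of its spring. I also assumed that gripping the tabs counts as holding the gate, as the task text says.

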